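# Pack seed chestnuts in a tub and press its lid on

## Task

Lift the top tub off the nested stack, stand it in the middle of the lid press's bed, put every chestnut from the cork board into it and fit the loose lid flush in its mouth. Then pull the sprung press arm down firmly onto the lid and ease it slowly all the way back up by its handle, never letting it fly back; finally stand the closed tub upright in the free half of the wooden tray. Leave the other two tubs nested where they are, and do not disturb the mug, the jar or the trowel.

Things in the scene. Friction and masses are not known exactly. Their poses are not given: they have to be found in the camera images.
- tub: The top one of three equal nested white square tubs, empty, 62 mm tall, 50 g. Square foot 52 mm wide up to 36 mm; above it a square collar 62 mm wide (outside) up to the rim at 62 mm. Walls 3 mm: mouth 56 mm wide inside, foot 46 mm inside, inner floor at 3 mm. Origin: centre of the underside; z up; x and y square to the sides.
- tub_mid: The middle tub of the stack, same shape and origin as tub; it stays where it is. In the stack each tub's foot stands 26 mm deep in the collar of the tub below (2 mm play a side), so origins are 36 mm apart; nothing holds it: lift the top one straight up.
- tub_low: The bottom tub of the stack, standing on the table, same shape and origin. Stays where it is.
- lid: Loose white square lid lying on the table, plug down: plate 62 x 62 x 8 mm over a plug 52 x 52 x 5 mm, 13 mm tall in all, 30 g. Origin: centre of the plug's underside; z up; x, y square to the sides. The plug goes into the tub's mouth (2 mm play a side, any quarter turn), the plate rests on the rim: the lid's origin is then 57 mm above the tub's.
- nut1: Chestnut (may be absent), 24 mm in diameter, 22 mm tall, flat-bottomed and domed, 16 g, on the cork board. Origin: centre of its flat base, z towards its tip. It may be dropped into the tub from just above the rim; up to four fit below the lid.
- nut2: Chestnut (may be absent), 24 mm in diameter, 22 mm tall, flat-bottomed and domed, 16 g, on the cork board. Origin: centre of its flat base, z towards its tip. It may be dropped into the tub from just above the rim; up to four fit below the lid.
- nut3: Chestnut (may be absent), 24 mm in diameter, 22 mm tall, flat-bottomed and domed, 16 g, on the cork board. Origin: centre of its flat base, z towards its tip. It may be dropped into the tub from just above the rim; up to four fit below the lid.
- nut4: Chestnut (may be absent), 24 mm in diameter, 22 mm tall, flat-bottomed and domed, 16 g, on the cork board. Origin: centre of its flat base, z towards its tip. It may be dropped into the tub from just above the rim; up to four fit below the lid.
- nut5: Chestnut (may be absent), 24 mm in diameter, 22 mm tall, flat-bottomed and domed, 16 g, on the cork board. Origin: centre of its flat base, z towards its tip. It may be dropped into the tub from just above the rim; up to four fit below the lid.
- board: Fixed cork board, 120 (x) x 170 (y) x 4 mm, on which the chestnuts lie. Origin: centre of its underside.
- press: Fixed green lid press. Base 160 (x) x 200 (y) x 20 mm, reaching from local y -60 to +140 mm. Origin: on the table under the middle of its bed; z up. Two posts at local y = +105 mm, x = +-62 mm, 135 mm tall, carry the arm's hinge.
- bed (a point): Centre of the top of the press's bed, a raised aluminium square 80 mm wide, 30 mm above the table; axes as press. The tub stands here, either way round, under where the arm's pressing plate comes down.
- hinge (a point): Middle of the press arm's hinge axis (local x of the press), 120 mm above the table, 100 mm from the bed's centre towards the press's local +y.
- handle (a point): Middle of the press arm's handle: a round rubber bar 14 mm in diameter, 116 mm long, along the press's local x, 200 mm from the hinge axis, free over the middle 85 mm between the arm's two side bars. It moves with the arm. Pulling it takes about 3 N at first and 11 N at the bottom; 5 to 15 N more presses the lid home.
- press_arm (a joint): Press arm angle, rad. 0: at rest, up, leaning 0.28 rad back past vertical, away from the bed (handle 312 mm high). Grows as the handle is pulled over the bed and down; at 1.85 the arm is level (handle at press-local y -100 mm, 120 mm high), its 84 mm plate flat on the lid of a tub on the bed; ends at 1.91 without tub. A spring drives it back to 0; it must return slower than 2 rad/s.
- tray: Fixed wooden tray, 110 (x) x 180 (y) x 22 mm, walls 5 mm, floor 5 mm thick. Origin: centre of its underside. A tub already packed and lidded is fixed in its half at local y = +48 mm, top 75 mm above the table.
- space (a point): Middle of the floor of the tray's free half (tray's local y = -38 mm), 5 mm above the table; axes as tray. The closed tub is to stand here.
- mug: Blue mug, 90 mm tall, 76 mm in diameter; a bystander. Origin: centre of its underside.
- jar: Jar, 100 mm tall, 60 mm in diameter; a bystander. Origin: centre of its underside.
- trowel: Flat metal trowel, 240 mm long, lying on the table; a bystander. Origin: about its middle.

How it is judged (in metres and radians):
On the way, in this order (a step that is already met when the one before it is completed fails the run):
1. the top tub stands upright in the middle of the press's bed (horizontal distance between tub and bed below 0.014 m and z of tub in the frame of bed between -0.004 and 0.004 m and angle between tub's own z axis and vertical below 0.1 rad and linear speed of tub below 0.03 m/s), for 0.2 s.
2. every chestnut is in the tub on the bed (horizontal distance between tub and bed below 0.014 m and z of tub in the frame of bed between -0.004 and 0.004 m and angle between tub's own z axis and vertical below 0.1 rad and x of nut1 in the frame of tub between -0.028 and 0.028 m and y of nut1 in the frame of tub between -0.028 and 0.028 m and z of nut1 in the frame of tub between -0.002 and 0.06 m and x of nut2 in the frame of tub between -0.028 and 0.028 m and y of nut2 in the frame of tub between -0.028 and 0.028 m and z of nut2 in the frame of tub between -0.002 and 0.06 m and x of nut3 in the frame of tub between -0.028 and 0.028 m and y of nut3 in the frame of tub between -0.028 and 0.028 m and z of nut3 in the frame of tub between -0.002 and 0.06 m and x of nut4 in the frame of tub between -0.028 and 0.028 m and y of nut4 in the frame of tub between -0.028 and 0.028 m and z of nut4 in the frame of tub between -0.002 and 0.06 m and x of nut5 in the frame of tub between -0.028 and 0.028 m and y of nut5 in the frame of tub between -0.028 and 0.028 m and z of nut5 in the frame of tub between -0.002 and 0.06 m), for 0.2 s.
3. the lid sits flush in the mouth of the tub on the bed (all of step 2 and z of lid in the frame of tub between 0.053 and 0.0605 m and x of lid in the frame of tub between -0.006 and 0.006 m and y of lid in the frame of tub between -0.006 and 0.006 m and angle between the z axis of lid and the z axis of tub, either way round below 0.07 rad), for 0.2 s.
4. the press arm is pulled down and presses firmly on the lid (horizontal distance between tub and bed below 0.014 m and z of tub in the frame of bed between -0.004 and 0.004 m and angle between tub's own z axis and vertical below 0.1 rad and z of lid in the frame of tub between 0.053 and 0.0605 m and x of lid in the frame of tub between -0.006 and 0.006 m and y of lid in the frame of tub between -0.006 and 0.006 m and angle between the z axis of lid and the z axis of tub, either way round below 0.07 rad and value of joint press_arm above 1.75 rad and contact force between press and lid above 6 N), for 0.2 s.
5. the press arm is back up at rest (value of joint press_arm below 0.12 rad), for 0.2 s.
At the end, for the whole second after the job is handed in: Tub upright (0.1 rad), at rest on the floor of the tray's free half (within 28 mm of its middle), all chestnuts in it, lid flush (6 mm sideways, 3.5 mm in height); press arm up (below 0.12 rad); the other two tubs within 20 mm of where they were (x of nut1 in the frame of tub between -0.028 and 0.028 m and y of nut1 in the frame of tub between -0.028 and 0.028 m and z of nut1 in the frame of tub between -0.002 and 0.06 m and x of nut2 in the frame of tub between -0.028 and 0.028 m and y of nut2 in the frame of tub between -0.028 and 0.028 m and z of nut2 in the frame of tub between -0.002 and 0.06 m and x of nut3 in the frame of tub between -0.028 and 0.028 m and y of nut3 in the frame of tub between -0.028 and 0.028 m and z of nut3 in the frame of tub between -0.002 and 0.06 m and x of nut4 in the frame of tub between -0.028 and 0.028 m and y of nut4 in the frame of tub between -0.028 and 0.028 m and z of nut4 in the frame of tub between -0.002 and 0.06 m and x of nut5 in the frame of tub between -0.028 and 0.028 m and y of nut5 in the frame of tub between -0.028 and 0.028 m and z of nut5 in the frame of tub between -0.002 and 0.06 m and z of lid in the frame of tub between 0.053 and 0.0605 m and x of lid in the frame of tub between -0.006 and 0.006 m and y of lid in the frame of tub between -0.006 and 0.006 m and angle between the z axis of lid and the z axis of tub, either way round below 0.07 rad and angle between tub's own z axis and vertical below 0.1 rad and horizontal distance between tub and space below 0.028 m and z of tub in the frame of space between -0.004 and 0.005 m and linear speed of each of tub, lid below 0.03 m/s and value of joint press_arm below 0.12 rad and distance of each of tub_mid, tub_low from where it was at the start of the episode below 0.02 m); the robot touches nothing.
It fails at once if the press arm is let fly back (faster than 2 rad/s) (velocity of joint press_arm below -2 rad/s).
It fails at once if the mug, jar or trowel is disturbed (moved over 30 mm) (distance of any of mug, jar, trowel from where it was at the start of the episode above 0.03 m).
It fails at once if the rest of the stack is knocked over (angle between any of tub_mid, tub_low's own z axis and vertical above 0.4 rad).
Of nut1, nut2, nut3, nut4, nut5 only 2 to 4 are there at a start; the rules pass over those that are not, and their reading is None.
At some moment in a run one of lid, nut1, nut2, nut3, nut4, nut5 may be knocked a few centimetres aside while the robot is not near it.
It also fails if it takes over 210 s, if anything falls off the work surface, if the arm or the gripper's body presses on something with over 40 N, if the wrist force passes 120 N, or if a joint passes its speed limit or range.

## Robot

A 6-joint arm with a two-finger parallel gripper is mounted at the origin on the work surface. World frame = base frame: x ahead of the robot, y to its left, z up, the work surface at z = 0. Lengths are in m, angles in degrees, forces in N, time in s.
With the tool pointing down it reaches from about 0.4 to 0.825 m from the base axis. Payload 7 kg.
Tool frame: the origin (TCP) lies between the finger pads; the fingertips stand 22 mm ahead of it and the grasp point (between the pads) lies 3 mm ahead of it; z points along the fingers, y is the direction in which the jaws open and shut (so a half turn about z gives the same grasp; the last joint's range is limited). The gripper opens to 88 mm and grips with 3 to 60 N. Pads are 19 mm wide; open, the fingers measure 130 mm over their backs; the gripper's body (78 mm by 193 mm) begins 47 mm behind the grasp point.
Start: joints at [-50.93, 20.546, 0.682, 0, -70.136, -16.507], TCP at [0.259, -0.623, 0.249] pointing down, gripper open.
Joint ranges: [-176.03, 176.03], [-82.01, 121.73], [-58.28, 71.71], [-173.87, 95.51], [-174.79, -0.11], [-173.66, 173.66]. Speed limits (degrees/s): [136.94, 136.94, 172.46, 180, 180, 180].

## Interface

Orientations are given as [roll, pitch, yaw] about the fixed x, y, z axes, in that order (R = Rz(yaw) Ry(pitch) Rx(roll)).
In Python, from plant import telemetry, cams, r gives the robot as it stands.
- The arm moves only by the tool carry_out, never from a script. Its argument "commands" is one flat list of numbers, 5 for each row, row after row: the shift along the world's x, y, z as a fraction of full scale, then the turn about the world's z as a fraction of full scale, then the gripper's target within -1 to 1 (shut at 1, half-way at 0, fully open at -1). In form: [x, y, z, turn, claw, x, y, z, turn, claw, ...]. A call has 1 to 8 rows; each row shifts and turns the commanded pose from where the row before left it; what a row does not reach is not made up. Full scale, the value 1, is 0.04 m for a shift and 4 degrees for a turn. A row lasts 1/10 s, in which the tool goes at most 50 mm and 8.59 degrees, less where a joint would pass 70% of its speed; a pose out of reach is approached as far as the arm can. A call with a number of a shift or a turn outside -1 to 1 is refused whole. A call with a gripper value outside its range is refused whole. The fingers move at their own pace and stop on an object; "grip_force" is the grip in N (left out, the last holds). Time passes only in rows, so rows that do not move let the fingers close. It gives the time, the measured TCP pose, the force and the opening at its end, in the units of the state.
- telemetry.get_state(): the state, without advancing time (a new reading comes with each control period).
- cams.capture(name): name is "scene" or "top"; returns a dict with "frame" (480x640x3 uint8, red, green, blue), "camera_matrix" (3x3 intrinsics, pixels), "k1" (the pictures are not rectified: a ray, as slopes to the right and down, at radius r is drawn at 1 + k1 r^2 times it, then the intrinsics apply), "camera_from_world" (4x4, takes a point from world to camera coordinates). Camera axes: x right, y down, z forward; pixel columns grow to the right and rows downward; lengths in m; the calibration is good to about 2 mm. A picture is of the moment at which its call begins. There is no depth.
- r.close_job(): hands the job in, once; it reports no verdict.
The state is a dict: "time_s": time; "joints": joint angles; "qd": joint speeds; "joint_torque": joint torques, N m; "tcp_pos": TCP position; "eef_rot": TCP orientation; "contact_force": force on the tool from outside, world axes, zero at the start; "moment": the same for the moment, N m; "gripper_width": finger opening in m.
Only numpy, scipy, OpenCV 4.12 (cv2) and the standard library are available. Lean on these libraries where they do the work, as an engineer would, in place of code of your own. Each camera call takes 0.05 s, during which the arm holds its last target. There are 200 camera calls.

## Working session

There is one attempt and no reset: what is moved stays moved. The work goes in short steps, Python scripts to look and compute and a tool call to move; the robot and the scene stay as the last step left them, time stands still between calls to the robot, and variables do not carry over. Pictures are saved under pics/ and viewed, about 12 in all and at most 16, crops included, and the job is handed in when it is done.

Besides the shell and the picture viewer there is one more tool, called after "Emit:" as a command line: name --argument value ..., lists and objects as JSON in quotes. carry_out: Moves the arm, as the interface text tells. Shift numbers are shares of 0.04 m and turn numbers shares of 4 degrees, none past 1 either way. Its arguments: {"type":"object","properties":{"commands":{"type":"array"},"grip_force":{"type":"number"}},"required":["commands"]}

```bash
mkdir -p pics; cat > h.py <<'E'
from plant import telemetry, cams, r
import numpy as np, cv2
def cap(name):
    c=cams.capture(name); return c
def save(c,f,box=None,s=1):
    im=cv2.cvtColor(c["frame"],cv2.COLOR_RGB2BGR)
    if box: im=im[box[1]:box[3],box[0]:box[2]]
    if s!=1: im=cv2.resize(im,None,fx=s,fy=s,interpolation=cv2.INTER_CUBIC)
    cv2.imwrite("pics/"+f,im)
def und(c,p):
    K=c["camera_matrix"]; d=np.array([(p[0]-K[0][2])/K[0][0],(p[1]-K[1][2])/K[1][1]])
    u=d.copy()
    for _ in range(20): u=d/(1+c["k1"]*(u@u))
    return u
def ray(c,p):
    T=np.array(c["camera_from_world"]); R=T[:3,:3]; u=und(c,p)
    return -R.T@T[:3,3], R.T@np.array([u[0],u[1],1])
def on(c,p,z):
    o,d=ray(c,p); return o+d*(z-o[2])/d[2]
def px(c,P):
    T=np.array(c["camera_from_world"]); q=T[:3,:3]@np.array(P,float)+T[:3,3]; u=q[:2]/q[2]
    u=u*(1+c["k1"]*(u@u)); K=c["camera_matrix"]; return np.array([K[0][0]*u[0]+K[0][2],K[1][1]*u[1]+K[1][2]])
E
python3 - <<'E'
from h import *
for n in("scene","top"):
    c=cap(n); save(c,n+"0.png"); o,d=ray(c,(320,240)); print(n,o.round(3),d.round(3),c["k1"],c["camera_matrix"][0][0])
    np.save(n+".npy",c,allow_pickle=True)
print(telemetry.get_state())
E
```

```text
scene [ 1.057 -0.615  0.769] [-0.487  0.647 -0.587] -0.06316913107121452 464.9449100982098
top [ 0.464 -0.026  1.53 ] [ 0.111  0.011 -0.994] 0.010766617055822133 556.7954690779741
{'time_s': 0.1, 'joints': array([-5.09331403e+01,  2.05883397e+01,  6.37642653e-01, -1.61620465e-02,
       -7.01350939e+01, -1.65071656e+01]), 'qd': array([-0.03773336, -0.09225827,  0.0597484 ,  0.14471986, -0.02351859,
       -0.05872334]), 'joint_torque': array([-7.59136801e-04, -5.84161556e+01,  2.93751687e+01,  7.01552957e+00,
        1.01834658e-02, -5.82473717e-05]), 'tcp_pos': array([ 0.25877552, -0.62298476,  0.24769943]), 'eef_rot': array([ 1.79913428e+02, -9.81047911e-03, -1.57445802e+02]), 'contact_force': array([-0.21834947, -0.12328026,  0.4316137 ]), 'moment': array([0.00090726, 0.02616471, 0.01495433]), 'gripper_width': 0.08756246455571585}
```

View pics/scene0.png

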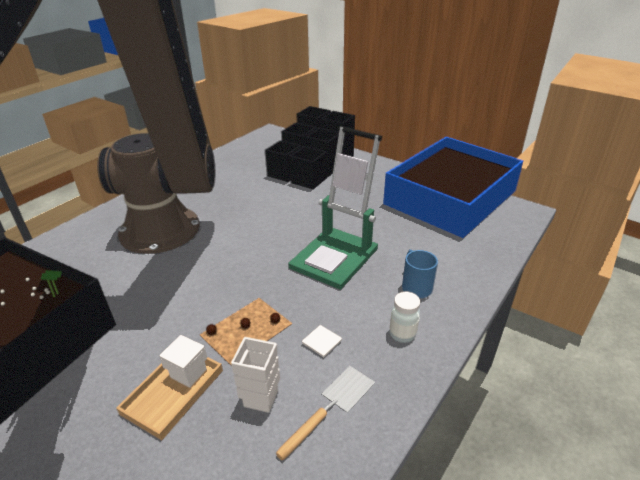

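View pics/top0.png

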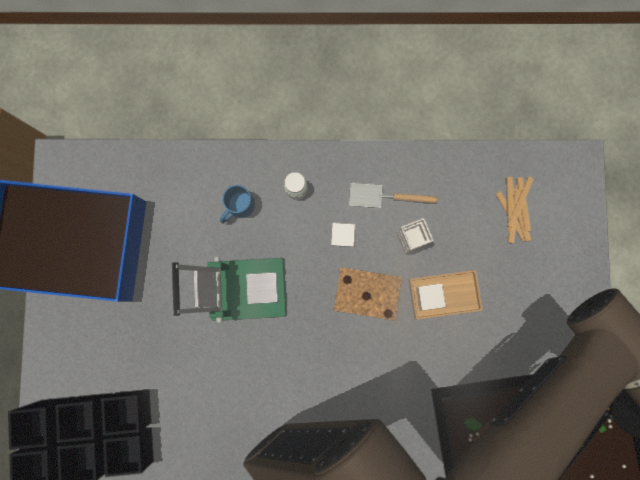

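Scene: three chestnuts (top view: 347,280; 366,296; 388,313), the stack at (416,236), the lid at (343,235), the press bed at (262,288) with its hinge to the left, and the tray at (446,295). The tray's free half is on the right.

```bash
cat > m.py <<'E'
from h import *
def blob(c,mask,near,minA=15):
    n,l,s,ce=cv2.connectedComponentsWithStats(mask.astype(np.uint8))
    b=[i for i in range(1,n) if s[i,4]>=minA]
    i=min(b,key=lambda i:np.hypot(*(ce[i]-near)))
    m=(l==i).astype(np.uint8); cn=max(cv2.findContours(m,0,1)[0],key=cv2.contourArea)
    return ce[i],s[i,4],cn
def rect(c,cn,z):
    P=np.array([on(c,p[0],z)[:2] for p in cn],np.float32)
    (x,y),wh,a=cv2.minAreaRect(P*1000); return round(x/1000,4),round(y/1000,4),np.round(wh,1),round(a,1)
E
python3 - <<'E'
from m import *
t=np.load("top.npy",allow_pickle=True).item(); f=t["frame"]; hsv=cv2.cvtColor(f,cv2.COLOR_RGB2HSV)
H,S,V=[hsv[...,i].astype(int) for i in range(3)]
white=(S<40)&(V>165)
for n,nr,z in(("lid",(343,235),.013),("stackrim",(416,236),.134),("bed",(262,288),.03),("packed",(431,297),.075)):
    for th in (150,165,185):
        ce,A,cn=blob(t,(S<45)&(V>th),nr); print(n,th,ce.round(1),A,rect(t,cn,z))
g=(H>60)&(H<95)&(S>80)
ce,A,cn=blob(t,g,(240,290)); print("base",ce.round(1),A,rect(t,cn,.02))
w=(H>8)&(H<25)&(S>90)&(V>90)
ce,A,cn=blob(t,w,(460,295),100); print("tray",ce.round(1),A,rect(t,cn,.022))
ce,A,cn=blob(t,w,(366,290),100); print("board",ce.round(1),A,rect(t,cn,.004))
nb=(V<75)
for nr in((347,280),(366,296),(388,313)):
    ce,A,cn=blob(t,nb,nr,5); print("nut",ce.round(1),A,on(t,ce,.015).round(4))
for nm,nr in(("mug",(236,201)),("jar",(295,185)),("trowel",(366,195))): print(nm,on(t,nr,.05).round(3))
s=np.load("scene.npy",allow_pickle=True).item()
for p in((211,329),(245,323),(275,318)): print("nut scene",on(s,p,.015).round(4))
print("lid scene",on(s,(322,340),.013).round(4))
save(t,"t1.png",(215,180,495,335),2.8)
E
```

```text
lid 150 [342.8 233.8] 544 (0.6499, -0.0717, array([64.6, 64. ]), 86.3)
lid 165 [342.5 234.1] 506 (0.6497, -0.0709, array([63., 61.]), 89.8)
lid 185 [342.6 234.2] 491 (0.649, -0.0709, array([60.8, 60.9]), 86.5)
stackrim 150 [416.4 233.6] 595 (0.6374, -0.2545, array([64.4, 65.3]), 21.6)
stackrim 165 [416.2 234.3] 505 (0.6372, -0.2546, array([62.8, 62.8]), 21.9)
stackrim 185 [415.8 236.7] 360 (0.632, -0.2539, array([55. , 58.8]), 25.8)
bed 150 [261.1 287.7] 875 (0.5015, 0.1483, array([79.3, 79.3]), 3.8)
bed 165 [261.3 287.7] 857 (0.5015, 0.1483, array([78.6, 78.7]), 3.6)
bed 185 [261.7 287.5] 804 (0.5014, 0.1472, array([77.8, 75.7]), 3.5)
packed 150 [431.3 296.6] 561 (0.4789, -0.2986, array([60.1, 64.1]), 8.3)
packed 165 [431.4 296.5] 555 (0.4791, -0.2998, array([60.1, 61.8]), 8.3)
packed 185 [431.5 296.6] 550 (0.4791, -0.2997, array([60.1, 61. ]), 8.3)
base [224.  290.6] 190 (0.4954, 0.2489, array([108.3,  16.3]), 3.7)
tray [450.4 293.6] 1998 (0.4859, -0.3466, array([108. , 178.6]), 8.0)
board [367.  293.2] 2481 (0.4881, -0.1386, array([166.6, 118.5]), 81.2)
nut [347.5 279.3] 29 [ 0.5253 -0.0843  0.015 ]
nut [366.3 295.4] 27 [ 0.4822 -0.1352  0.015 ]
nut [366.3 295.4] 27 [ 0.4822 -0.1352  0.015 ]
mug [0.734 0.217 0.05 ]
jar [0.778 0.059 0.05 ]
trowel [ 0.751 -0.133  0.05 ]
nut scene [ 0.4348 -0.1933  0.015 ]
nut scene [ 0.483  -0.1353  0.015 ]
nut scene [ 0.5271 -0.0838  0.015 ]
lid scene [ 0.6507 -0.0728  0.013 ]
```

View pics/t1.png

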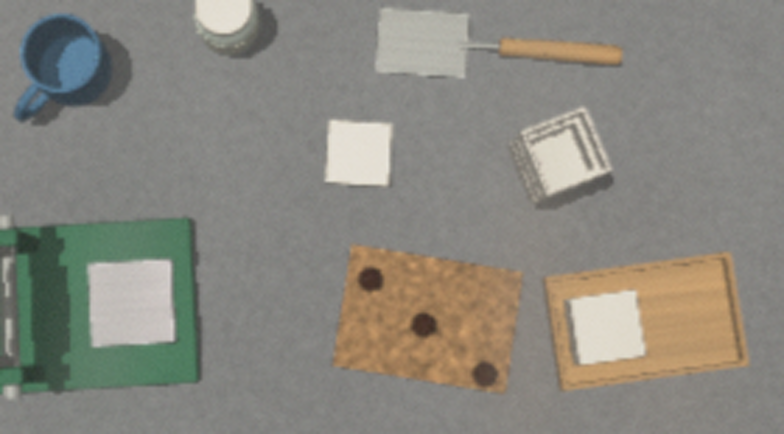

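Emit:
carry_out --commands '[0.8,0.78,0,0,-1,0.8,0.78,0,0,-1,0.8,0.78,0,0,-1,0.8,0.78,0,0,-1,0.8,0.78,0,0,-1,0.8,0.78,0,0,-1,0.8,0.78,0,0,-1,0.8,0.78,0,0,-1]' --grip_force 15

```text
time_s: 0.9
tcp_pos: [0.5159, -0.3721, 0.2483]
eef_rot: [180.0, -0.0, -157.4]
contact_force: [0.5, -0.4, 0.1]
gripper_width: 0.0876
```

Emit:
carry_out --commands '[0.76,0.74,0,-0.17,-1,0.76,0.74,0,0,-1,0.76,0.74,0,0,-1,0.76,0.74,0,0,-1,0,0,-0.5,0,-1,0,0,0,0,-1,0,0,0,0,-1]'

```text
time_s: 1.6
tcp_pos: [0.6359, -0.2555, 0.228]
eef_rot: [180.0, -0.1, -158.1]
contact_force: [-0.4, -0.5, 0.6]
gripper_width: 0.0873
```

Emit:
carry_out --commands '[0.03,0.03,-0.6,0,-1,0,0,-0.6,0,-1,0,0,-0.6,0,-1,0,0,-0.6,0,-1,0,0,-0.1,0,-1,0,0,0,0,-1]'

```text
time_s: 2.2
tcp_pos: [0.6374, -0.255, 0.129]
eef_rot: [-180.0, -0.0, -158.2]
contact_force: [0.5, 0.1, 0.6]
gripper_width: 0.0875
```

Emit:
carry_out --commands '[0,0,0,0,0.4,0,0,0,0,0.4,0,0,0,0,0.4,0,0,0,0,0.4,0,0,0,0,0.4,0,0,0,0,0.4,0,0,0,0,0.4]'

```text
time_s: 2.9
tcp_pos: [0.6381, -0.2541, 0.1294]
eef_rot: [-180.0, 0.0, -158.1]
contact_force: [-1.5, 1.5, 5.7]
gripper_width: 0.0622
```

```bash
python3 - <<'E'
from h import *
c=cap("scene"); save(c,"s2.png",(130,270,420,470),2.7)
E
```

```text
(no output)
```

View pics/s2.png

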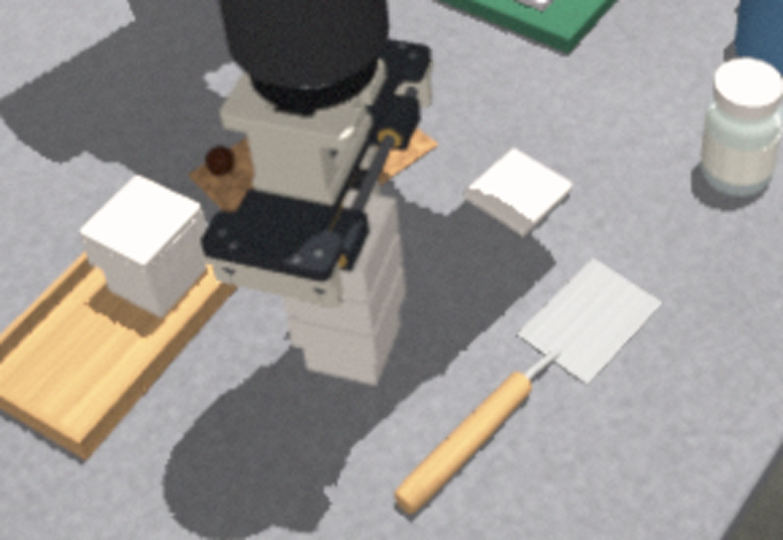

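The pads closed on the top tub's collar (width 62 mm), and the stack is still upright. I'll lift it and carry it to the bed.

Emit:
carry_out --commands '[0,0,0.2,0,0.4,0,0,0.3,0,0.4,0,0,0.4,0,0.4,0,0,0.5,0,0.4,0,0,0.6,0,0.4,0,0,0.2,1,0.4,0,0,0,1,0.4,0,0,0,1,0.4]'

```text
time_s: 3.75
tcp_pos: [0.638, -0.2542, 0.2181]
eef_rot: [-179.9, 0.1, -146.0]
contact_force: [0.1, 0.1, -0.6]
gripper_width: 0.0617
```

Emit:
carry_out --commands '[-0.2,0.4,0,1,0.4,-0.2,0.6,0,1,0.4,-0.2,0.6,0,1,0.4,-0.2,0.6,0,1,0.4,-0.2,0.6,0,1,0.4,-0.2,0.6,0,1,0.4,-0.2,0.6,0,1,0.4,-0.2,0.6,0,1,0.4]'

```text
time_s: 4.55
tcp_pos: [0.5735, -0.0693, 0.2175]
eef_rot: [-180.0, 0.0, -114.0]
contact_force: [0.4, 0.6, -0.5]
gripper_width: 0.0619
```

Emit:
carry_out --commands '[-0.2,0.6,0,1,0.4,-0.2,0.6,0,1,0.4,-0.2,0.6,0,1,0.4,-0.2,0.6,0,1,0.4,-0.2,0.6,0,1,0.4,-0.2,0.6,0,1,0.4,-0.2,0.6,0,0.95,0.4,-0.2,0.6,0,0,0.4]'

```text
time_s: 5.35
tcp_pos: [0.5095, 0.1229, 0.2175]
eef_rot: [-179.9, 0.0, -86.2]
contact_force: [0.7, 0.4, -0.1]
gripper_width: 0.0619
```

Emit:
carry_out --commands '[-0.2,0.63,-0.5,0,0.4,0,0,-0.6,0,0.4,0,0,-0.6,0,0.4,0,0,-0.6,0,0.4,0,0,-0.6,0,0.4,0,0,-0.2,0,0.4,0,0,0,0,0.4,0,0,0,0,0.4]'

```text
time_s: 6.15
tcp_pos: [0.5025, 0.1474, 0.0937]
eef_rot: [-179.9, 0.0, -86.3]
contact_force: [0.1, -0.6, -0.2]
gripper_width: 0.0615
```

Emit:
carry_out --commands '[0,0,-0.05,0,0.4,0,0,-0.05,0,0.4,0,0,-0.02,0,0.4,0,0,0,0,0.4]'

```text
time_s: 6.55
tcp_pos: [0.5018, 0.1471, 0.0879]
eef_rot: [-180.0, 0.0, -86.3]
contact_force: [0.6, 0.1, 0.1]
gripper_width: 0.0618
```

Emit:
carry_out --commands '[0,0,-0.02,0,0.4,0,0,0,0,-1,0,0,0,0,-1,0,0,0,0,-1,0,0,0,0,-1,0,0,0.3,0,-1,0,0,0.6,0,-1,0,0,0.6,0,-1]'

```text
time_s: 7.35
tcp_pos: [0.5016, 0.1469, 0.1482]
eef_rot: [180.0, -0.0, -86.3]
contact_force: [0.7, 0.2, -0.0]
gripper_width: 0.0878
```

Emit:
carry_out --commands '[0,0,1,0,-1,0,-0.8,0.5,0,-1,0,-1,0,0,-1,0,-1,0,0,-1,0.1,-1,0,0,-1,0.1,-1,0,0,-1,0.2,-1,0,0,-1,0.2,-0.5,0,0,-1]'

```text
time_s: 8.15
tcp_pos: [0.5256, -0.1075, 0.2081]
eef_rot: [-180.0, -0.0, -86.4]
contact_force: [0.5, 0.4, 0.2]
gripper_width: 0.0882
```

```bash
cat > look.py <<'E'
from m import *
import sys
s=cap("scene"); t=cap("top"); np.save("scene.npy",s,allow_pickle=True); np.save("top.npy",t,allow_pickle=True)
f=t["frame"]; hsv=cv2.cvtColor(f,cv2.COLOR_RGB2HSV); H,S,V=[hsv[...,i].astype(int) for i in range(3)]
for n,nr,z in(("lid",(343,235),.013),("bedtub",(262,287),.092)):
    for th in(150,175): ce,A,cn=blob(t,(S<45)&(V>th),nr); print(n,ce.round(1),A,rect(t,cn,z))
f=s["frame"].astype(int); m=(f.max(2)<90)&(f[...,0]>f[...,2]+8)
n,l,st,ce=cv2.connectedComponentsWithStats(m[280:370,190:300].astype(np.uint8))
for i in range(1,n):
    if 25<st[i,4]<300: p=ce[i]+(190,280); print("nut scene",p.round(1),st[i,4],on(s,p,.015).round(4))
a=cv2.cvtColor(s["frame"],4)[180:360,180:440]; b=cv2.cvtColor(t["frame"],4)[190:340,200:460]
cv2.imwrite("pics/"+sys.argv[1],np.vstack([cv2.resize(a,None,fx=2.3,fy=1.9*1.2),cv2.resize(b,None,fx=2.3,fy=2.3)])[:800])
E
python3 look.py l1.png; cp pics/l1.png /tmp/x.png; python3 -c "
import cv2;a=cv2.imread('pics/l1.png');print(a.shape);h=a.shape[0]
a=cv2.resize(a,None,fx=.78,fy=.78);cv2.imwrite('pics/l1.png',a)"
```

```text
lid [340.3 231.5] 400 (0.6524, -0.0723, array([60.8, 71.4]), 0.1)
lid [340.  231.8] 347 (0.6507, -0.071, array([61.3, 61.2]), 86.5)
bedtub [217.4 299. ] 20 (0.468, 0.2531, array([30.8,  2.6]), 1.3)
bedtub [195.4 288.3] 103 (0.4975, 0.311, array([90.5,  7.1]), 4.0)
nut scene [274.6 317.8] 95 [ 0.5259 -0.0837  0.015 ]
nut scene [245.1 323. ] 92 [ 0.4831 -0.1351  0.015 ]
nut scene [211.5 329.6] 91 [ 0.437 -0.194  0.015]
(755, 598, 3)
```

View pics/l1.png

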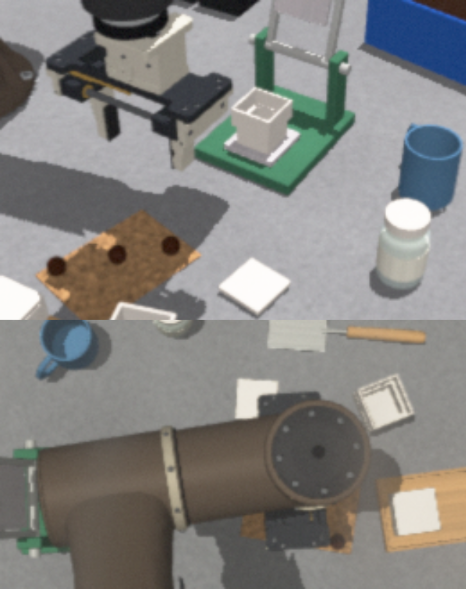

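The tub stands on the bed and all three chestnuts are still in place. Nut 1 is next.

Emit:
carry_out --commands '[0,0.59,-0.5,0,-0.2,0,0,-1,0,-0.2,0,0,-1,0,-0.2,0,0,-1,0,-0.2,0,0,-0.6,0,-0.2,0,0,-0.35,0,-0.2,0,0,0,0,-0.2]'

```text
time_s: 8.95
tcp_pos: [0.5251, -0.0809, 0.0279]
eef_rot: [179.9, -0.0, -86.3]
contact_force: [0.0, 0.4, 0.4]
gripper_width: 0.053
```

Emit:
carry_out --commands '[0,0,0,0,1,0,0,0,0,1,0,0,0,0,1,0,0,0,0,1,0,0,0,0,1,0,0,0.3,0,1,0,0,0.7,0,1,0,0,0.8,0,1]' --grip_force 10

```text
time_s: 9.75
tcp_pos: [0.525, -0.0815, 0.1017]
eef_rot: [179.9, -0.0, -86.3]
contact_force: [0.4, -0.0, 0.2]
gripper_width: 0.0227
```

Emit:
carry_out --commands '[0,0.3,0.6,0,1,-0.1,0.9,0.5,0,1,-0.14,0.9,0,0,1,-0.14,0.9,0,0,1,-0.14,0.9,0,0,1,-0.14,0.9,0,0,1,-0.14,0.71,0,0,1,0,0,-0.3,0,1]'

```text
time_s: 10.55
tcp_pos: [0.4946, 0.1424, 0.1352]
eef_rot: [-179.8, 0.1, -86.1]
contact_force: [0.7, 0.6, 0.4]
gripper_width: 0.0227
```

Emit:
carry_out --commands '[0,0,-0.25,0,1,0,0,0,0,1,0,0,0,0,0.2,0,0,0,0,0.2,0,0,0,0,0.2,0,0,0,0,0.2,0,0,0.4,0,0.2,0,0,0.6,0,0.2]'

```text
time_s: 11.35
tcp_pos: [0.493, 0.1384, 0.1623]
eef_rot: [179.9, -0.1, -86.3]
contact_force: [0.9, -0.2, 1.1]
gripper_width: 0.0351
```

Emit:
carry_out --commands '[0,-0.6,0,0,-0.2,0,-1,0,0,-0.2,0,-1,0,0,-0.2,-0.1,-1,0,0,-0.2,-0.05,-1,0,0,-0.2,-0.05,-1,-0.2,0,-0.2,-0.05,-0.8,-0.5,0,-0.2,0,-0.43,-0.8,0,-0.2]'

```text
time_s: 12.15
tcp_pos: [0.4848, -0.1363, 0.1042]
eef_rot: [-179.7, -0.0, -86.4]
contact_force: [1.4, 0.0, -0.4]
gripper_width: 0.0524
```

```bash
python3 - <<'E'
from m import *
s=cap("scene"); f=s["frame"].astype(int); m=(f.max(2)<90)&(f[...,0]>f[...,2]+8)
n,l,st,ce=cv2.connectedComponentsWithStats(m[280:370,190:300].astype(np.uint8))
for i in range(1,n):
    if 20<st[i,4]<400: p=ce[i]+(190,280); print("nut scene",p.round(1),st[i,4],on(s,p,.015).round(4))
save(s,"s3.png",(180,180,400,370),2.5)
E
```

```text
nut scene [244.9 322.7] 96 [ 0.4822 -0.1348  0.015 ]
nut scene [211.  329.3] 100 [ 0.4356 -0.1939  0.015 ]
```

View pics/s3.png

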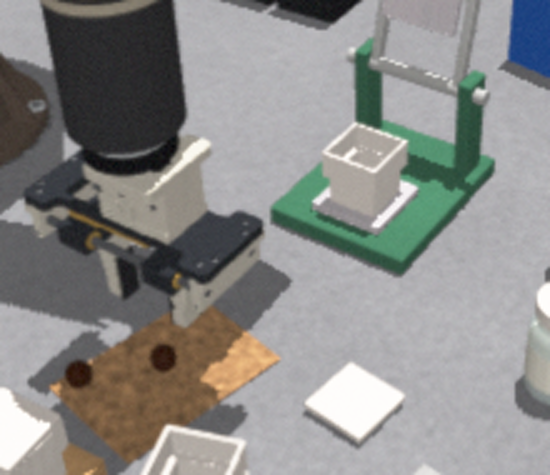

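Nut 1 is gone from the board and nothing lies around the press, so it went into the tub. Nut 2 is where I measured it.

Emit:
carry_out --commands '[-0.03,0.03,-0.7,0,-0.2,0,0,-0.7,0,-0.2,0,0,-0.4,0,-0.2,0,0,0,0,-0.2,0,0,0,0,1,0,0,0,0,1,0,0,0,0,1,0,0,0,0,1]'

```text
time_s: 13.0
tcp_pos: [0.4831, -0.1328, 0.0318]
eef_rot: [-179.9, 0.0, -86.3]
contact_force: [-0.5, -0.1, -0.1]
gripper_width: 0.0257
```

Emit:
carry_out --commands '[0,0,0,0,1,0,0,0.4,0,1,0,0,0.8,0,1,0,0,1,0,1,0,0.5,0.7,0,1,0.1,1,0,0,1,0.1,1,0,0,1,0.1,1,0,0,1]'

```text
time_s: 13.8
tcp_pos: [0.4945, 0.0084, 0.1477]
eef_rot: [-179.9, 0.0, -86.4]
contact_force: [1.6, 0.4, -0.7]
gripper_width: 0.0224
```

Emit:
carry_out --commands '[0.1,1,0,0,1,0.1,1,0,0,1,0.1,0.9,0,0,1,0.1,0.65,0,0,1,0,0,-0.3,0,1,0,0,-0.3,0,1,0,0,0,0,1]'

```text
time_s: 14.5
tcp_pos: [0.509, 0.1477, 0.1209]
eef_rot: [179.8, -0.1, -86.4]
contact_force: [-1.0, 0.3, 0.1]
gripper_width: 0.0227
```

Emit:
carry_out --commands '[0,0.18,0,0,1,0,0,0,0,1,0,0,0,0,0.2,0,0,0,0,0.2,0,0,0,0,0.2,0,0,0,0,0.2,0,0,0.4,0,0.2,0,0,0.6,0,0.2]'

```text
time_s: 15.3
tcp_pos: [0.5097, 0.1557, 0.1622]
eef_rot: [179.8, -0.1, -86.3]
contact_force: [1.3, 0.4, -0.4]
gripper_width: 0.0351
```

Emit:
carry_out --commands '[0,-0.6,0,0,-0.2,-0.2,-1,0,0,-0.2,-0.2,-1,0,0,-0.2,-0.2,-1,0,0,-0.2,-0.2,-1,0,0,-0.2,-0.2,-1,0,0,-0.2,-0.2,-1,0,0,-0.2,-0.2,-1,0,0,-0.2]'

```text
time_s: 16.1
tcp_pos: [0.454, -0.1492, 0.1633]
eef_rot: [-180.0, -0.0, -86.3]
contact_force: [1.8, -0.4, 0.2]
gripper_width: 0.0525
```

```bash
python3 - <<'E'
from m import *
s=cap("scene"); f=s["frame"].astype(int); m=(f.max(2)<90)&(f[...,0]>f[...,2]+8)
n,l,st,ce=cv2.connectedComponentsWithStats(m[280:370,190:300].astype(np.uint8))
for i in range(1,n):
    if 20<st[i,4]<400: p=ce[i]+(190,280); print("nut scene",p.round(1),st[i,4],on(s,p,.015).round(4))
w=(f.min(2)>170); ce,A,cn=blob(s,w,(322,340)); print("lid",ce,A,on(s,ce,.012))
E
```

```text
nut scene [211.2 329.3] 104 [ 0.4359 -0.1938  0.015 ]
lid [298.12222222 319.91111111] 90 [ 0.5711269  -0.05543899  0.012     ]
```

Emit:
carry_out --commands '[-0.2,-0.6,0,0,-0.2,-0.25,-0.5,-0.5,0,-0.2,0,0,-0.9,0,-0.2,0,0,-0.9,0,-0.2,0,0,-0.7,0,-0.2,0,0,-0.3,0,-0.2,0,0,0,0,-0.2,0,0,0,0,-0.2]'

```text
time_s: 16.95
tcp_pos: [0.4368, -0.1918, 0.0312]
eef_rot: [180.0, -0.0, -86.3]
contact_force: [0.1, 0.2, 1.0]
gripper_width: 0.0522
```

Emit:
carry_out --commands '[-0.02,-0.04,-0.06,0,-0.2,0,0,0,0,1,0,0,0,0,1,0,0,0,0,1,0,0,0,0,1,0,0,0,0,1,0,0,0.4,0,1,0,0,0.9,0,1]'

```text
time_s: 17.75
tcp_pos: [0.4337, -0.1931, 0.0789]
eef_rot: [179.7, 0.1, -86.3]
contact_force: [0.7, -0.3, 1.0]
gripper_width: 0.0225
```

Emit:
carry_out --commands '[0,0.3,0.9,0,1,0.2,0.9,0.7,0,1,0.2,1,0,0,1,0.2,1,0,0,1,0.2,1,0,0,1,0.2,1,0,0,1,0.2,1,0,0,1,0.2,1,0,0,1]'

```text
time_s: 18.55
tcp_pos: [0.4917, 0.0964, 0.1447]
eef_rot: [-180.0, 0.0, -86.3]
contact_force: [0.4, -0.9, -0.0]
gripper_width: 0.0229
```

Emit:
carry_out --commands '[0.2,0.8,0,0,1,0.04,0.5,0,0,1,0,0,-0.2,0,1,0,0,-0.2,0,1,0,0,0,0,1]'

```text
time_s: 19.05
tcp_pos: [0.5002, 0.1455, 0.127]
eef_rot: [179.8, -0.1, -86.4]
contact_force: [-0.1, -0.5, -0.4]
gripper_width: 0.0225
```

Emit:
carry_out --commands '[0,0.03,-0.12,0,1,0,0,0,0,1,0,0,0,0,0.2,0,0,0,0,0.2,0,0,0,0,0.2,0,0,0,0,0.2,0,0,0.5,0,0.2,0,0,0.6,0,0.2]'

```text
time_s: 19.85
tcp_pos: [0.5007, 0.1475, 0.1674]
eef_rot: [179.9, -0.1, -86.3]
contact_force: [0.4, 1.2, -0.5]
gripper_width: 0.035
```

Emit:
carry_out --commands '[0,-0.6,0,0,-1,0.4,-0.8,0,0,-1,0.6,-0.8,0,0,-1,0.6,-0.8,0,0,-1,0.6,-0.8,0,0,-1,0,-0.4,0,0,-1]'

```text
time_s: 20.45
tcp_pos: [0.5915, -0.0224, 0.1674]
eef_rot: [-180.0, -0.0, -86.4]
contact_force: [-0.5, 0.6, 0.2]
gripper_width: 0.0779
```

```bash
python3 - <<'E'
from m import *
s=cap("scene"); t=cap("top"); f=s["frame"].astype(int)
for th in (150,165): 
    ce,A,cn=blob(s,(f.min(2)>th),(322,340),200); print("lid",ce,A,on(s,ce,.012),rect(s,cn,.012))
print(telemetry.get_state()["tcp_pos"])
save(s,"s4.png",(180,180,400,370),2.5)
E
```

```text
lid [268.55680599 361.34060038] 76418 [ 0.59583079 -0.18381765  0.012     ] (0.3331, 0.0619, array([1174.9, 1427.7]), 0.0)
lid [376.00863471 349.9775998 ] 31964 [ 0.75864442 -0.02782773  0.012     ] (0.6978, 0.148, array([ 441.7, 1248.7]), 0.2)
[ 0.58913453 -0.02211255  0.16717931]
```

View pics/s4.png

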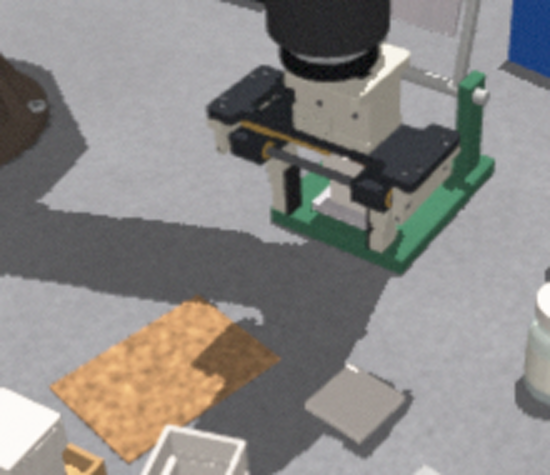

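All three chestnuts are off the board, and the lid hasn't moved. Lid next.

Emit:
carry_out --commands '[0.5,-0.4,0,-0.92,-1,0.5,-0.4,0,-0.92,-1,0.5,-0.43,0,0,-1,0,0,-0.6,0,-1,0,0,-0.8,0,-1,0,0,-0.8,0,-1,0,0,0,0,-1,0,0,0,0,-1]'

```text
time_s: 21.35
tcp_pos: [0.6492, -0.0687, 0.0802]
eef_rot: [180.0, -0.0, -93.6]
contact_force: [1.2, 0.2, 0.8]
gripper_width: 0.0875
```

```bash
python3 - <<'E'
from m import *
s=cap("scene"); f=s["frame"].astype(int)
save(s,"s5.png",(200,190,440,400),2.5)
E
```

```text
(no output)
```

View pics/s5.png

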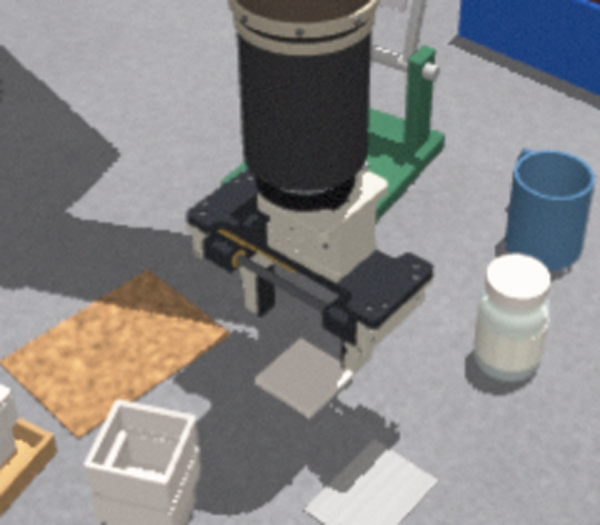

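Emit:
carry_out --commands '[0.03,-0.06,-0.6,0,-1,0,0,-0.5,0,-1,0,0,-0.15,0,-1,0,0,0,0,-1,0,0,0,0,-1]'

```text
time_s: 21.9
tcp_pos: [0.6517, -0.0715, 0.0316]
eef_rot: [-179.9, 0.0, -93.6]
contact_force: [-0.1, 0.6, -0.2]
gripper_width: 0.0877
```

Emit:
carry_out --commands '[0,0,-0.08,0,0,0,0,0,0,0.4,0,0,0,0,0.4,0,0,0,0,0.4,0,0,0,0,0.4,0,0,0,0,0.4]' --grip_force 12

```text
time_s: 22.5
tcp_pos: [0.6506, -0.0717, 0.0268]
eef_rot: [-180.0, -0.0, -93.7]
contact_force: [-0.3, -0.2, 3.4]
gripper_width: 0.062
```

Emit:
carry_out --commands '[0,0,0.2,0,0.4,0,0,0.6,0,0.4,0,0,0.8,0,0.4,0,0,0.8,0,0.4,0,0,0.8,0.92,0.4,-0.2,0.3,0.2,0.92,0.4,-0.4,0.6,0,0,0.4,-0.4,0.6,0,0,0.4]'

```text
time_s: 23.3
tcp_pos: [0.6103, -0.0114, 0.1635]
eef_rot: [-179.9, 0.0, -86.4]
contact_force: [0.5, 0.5, -1.2]
gripper_width: 0.0617
```

Emit:
carry_out --commands '[-0.5,0.8,0,0,0.4,-0.6,0.8,0,0,0.4,-0.6,0.8,0,0,0.4,-0.6,0.8,0,0,0.4,-0.4,0.7,0,0,0.4,0,0,0,0,0.4,0,0,0,0,0.4]'

```text
time_s: 24.0
tcp_pos: [0.5024, 0.145, 0.1632]
eef_rot: [-180.0, 0.0, -86.2]
contact_force: [-0.0, -0.2, 0.0]
gripper_width: 0.0617
```

```bash
python3 - <<'E'
from m import *
s=cap("scene"); print(telemetry.get_state()["tcp_pos"],telemetry.get_state()["gripper_width"])
save(s,"s6.png",(260,170,420,300),4.5)
E
```

```text
[0.50271834 0.14437121 0.16299339] 0.06166223514655515
```

View pics/s6.png

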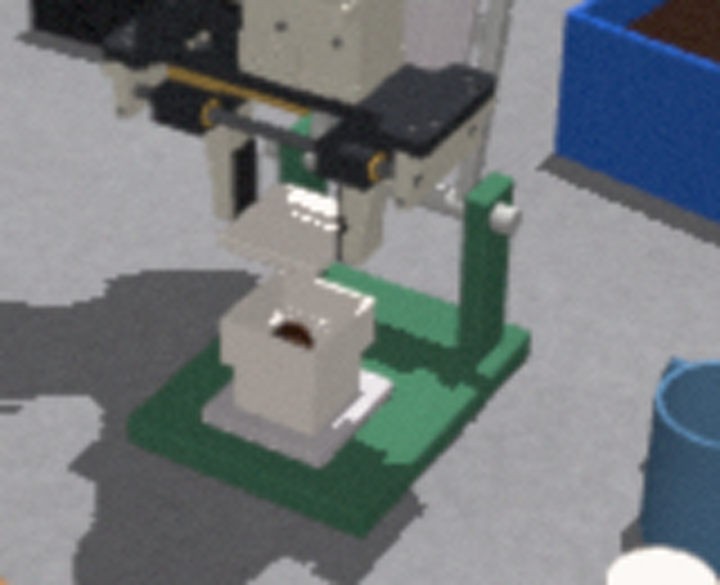

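```bash
python3 - <<'E'
from m import *
s=np.load("scene.npy",allow_pickle=True).item()
f=s["frame"]
save(s,"l2.png",(290,215,360,285),8)
for p in((308.9,241.6),(342.9,236.2),(323.3,229.6)): print(on(s,p,.092).round(4))
print("tub expected px", px(s,(.5018,.1471,.092)), "center ray", on(s,(325.9,238.9),.092))
E
```

```text
[0.4766 0.1103 0.092 ]
[0.5318 0.1783 0.092 ]
[0.4747 0.1731 0.092 ]
tub expected px [325.91408599 238.0245795 ] center ray [0.50396507 0.14405552 0.092     ]
```

View pics/l2.png

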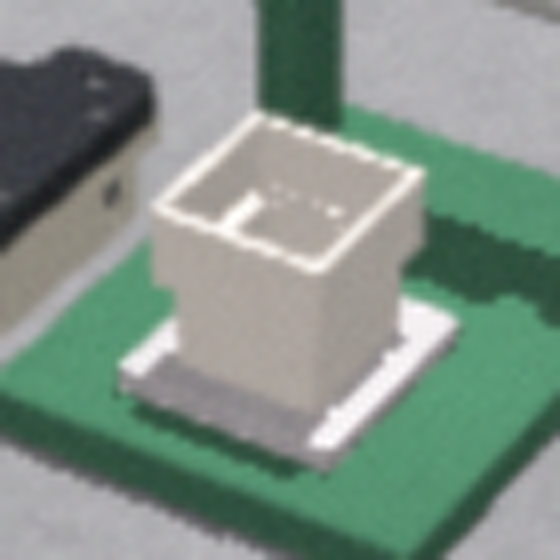

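The rim corners put the tub within about 2 mm of where I released it. I'll lower the lid until just before it meets the rim, then go on by force.

Emit:
carry_out --commands '[0,0.04,-0.5,0,0.4,0,0,-0.4,0,0.4,0,0,-0.15,0,0.4,0,0,0,0,0.4,0,0,0,0,0.4]'

```text
time_s: 24.55
tcp_pos: [0.5032, 0.1455, 0.121]
eef_rot: [-180.0, -0.0, -86.4]
contact_force: [-0.0, -0.1, 1.0]
gripper_width: 0.0619
```

Emit:
carry_out --commands '[0,0,-0.04,0,0.4,0,0,-0.04,0,0.4,0,0,0,0,0.4,0,0,0,0,0.4]'

```text
time_s: 24.95
tcp_pos: [0.5026, 0.1459, 0.1175]
eef_rot: [-180.0, 0.0, -86.3]
contact_force: [0.2, -0.3, -0.7]
gripper_width: 0.0617
```

Emit:
carry_out --commands '[0,0,-0.04,0,0.4,0,0,-0.03,0,0.4,0,0,0,0,0.4,0,0,0,0,0.4]'

```text
time_s: 25.35
tcp_pos: [0.5025, 0.1459, 0.1145]
eef_rot: [180.0, -0.0, -86.3]
contact_force: [-0.4, 0.3, -0.2]
gripper_width: 0.0617
```

Emit:
carry_out --commands '[0,0,-0.03,0,0.4,0,0,0,0,0.4]'

```text
time_s: 25.55
tcp_pos: [0.5026, 0.1459, 0.1138]
eef_rot: [-180.0, -0.0, -86.3]
contact_force: [-3.1, 0.7, 4.2]
gripper_width: 0.0622
```

Emit:
carry_out --commands '[0,0,0,0,-1,0,0,0,0,-1,0,0,0,0,-1,0,0,0,0,-1,0,0,0.4,0,-1,0,0,1,0,-1,0,-0.6,1,0,-1,0,-1,0.5,0,-1]'

```text
time_s: 26.35
tcp_pos: [0.5041, 0.0829, 0.2328]
eef_rot: [-179.7, 0.1, -86.1]
contact_force: [1.6, -0.7, 0.1]
gripper_width: 0.0875
```

Emit:
carry_out --commands '[0,-1,0.5,0,-1,0,-0.5,1,0,-1,0,0,1,0,-1,0,0,1,0,-1,0,0,0.5,0,-1,0,0,0,0,-1]'

```text
time_s: 26.95
tcp_pos: [0.5037, 0.0218, 0.3928]
eef_rot: [-179.7, 0.1, -86.3]
contact_force: [-0.2, 0.7, -0.6]
gripper_width: 0.0875
```

```bash
python3 - <<'E'
from m import *
s=cap("scene"); print(telemetry.get_state()["tcp_pos"])
np.save("scene.npy",s,allow_pickle=True)
a=cv2.cvtColor(s["frame"],4)
A=cv2.resize(a[215:285,290:360],(560,560),interpolation=cv2.INTER_CUBIC); cv2.imwrite("pics/s7.png",A)
E
```

```text
[0.50292332 0.02195471 0.39061492]
```

View pics/s7.png

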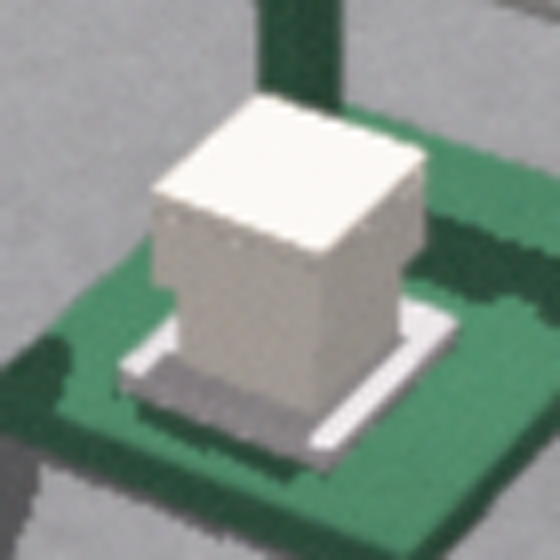

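The lid is flush all round. While the gripper turns 90°, I'll check the handle position in both pictures.

Emit:
carry_out --commands '[0,0,0,1,-1,0,0,0,1,-1,0,0,0,1,-1,0,0,0,1,-1,0,0,0,1,-1,0,0,0,1,-1,0,0,0,1,-1,0,0,0,1,-1]'

```text
time_s: 27.8
tcp_pos: [0.5021, 0.0219, 0.3878]
eef_rot: [179.9, 0.1, -54.1]
contact_force: [-0.5, -0.1, -0.2]
gripper_width: 0.0876
```

Emit:
carry_out --commands '[0,0,0,1,-1,0,0,0,1,-1,0,0,0,1,-1,0,0,0,1,-1,0,0,0,1,-1,0,0,0,1,-1,0,0,0,1,-1,0,0,0,1,-1]'

```text
time_s: 28.6
tcp_pos: [0.5021, 0.0219, 0.3878]
eef_rot: [179.9, 0.1, -22.1]
contact_force: [-0.5, 0.5, 0.3]
gripper_width: 0.0874
```

Emit:
carry_out --commands '[0,0,0,1,-0.5,0,0,0,1,-0.2,0,0,0,1,-0.2,0,0,0,1,-0.2,0,0,0,1,-0.2,0,0,0,1,-0.2,0,0,0,0.5,-0.2,0,0,0,0,-0.2]'

```text
time_s: 29.4
tcp_pos: [0.5021, 0.0219, 0.388]
eef_rot: [180.0, 0.1, 3.7]
contact_force: [2.1, -1.0, -0.4]
gripper_width: 0.0527
```

```bash
python3 - <<'E'
from m import *
s=np.load("scene.npy",allow_pickle=True).item(); t=cap("top")
H=(.4915,.303,.312)
for c,n in((s,"scene"),(t,"top")):
    p=px(c,H); f=c["frame"].astype(int).max(2); x0,y0=(p-40).astype(int)
    sub=(f[y0:y0+80,x0:x0+80]<60)
    nn,l,st,ce=cv2.connectedComponentsWithStats(sub.astype(np.uint8))
    print(n,p.round(1),[(ce[i]+(x0,y0)).round(1).tolist()+st[i].tolist() for i in range(1,nn) if st[i,4]>40])
save(t,"t8.png",(150,230,330,350),3)
E
```

```text
scene [359.7 133.3] [[329.2, 110.7, 0, 9, 21, 18, 120], [338.0, 141.5, 0, 20, 56, 60, 1347]]
top [175.5 288.7] [[175.3, 277.2, 38, 16, 6, 26, 92], [199.5, 302.3, 58, 34, 18, 46, 76]]
```

View pics/t8.png

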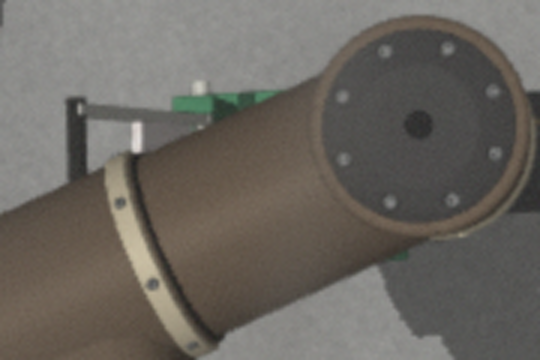

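The handle matches the prediction in the top view (column 175.3 against 175.5). Moving over it now.

Emit:
carry_out --commands '[-0.03,0.6,0,0,-0.2,-0.03,0.95,0,0,-0.2,-0.03,0.95,0,0,-0.2,-0.04,0.95,0,0,-0.2,-0.04,0.95,0,0,-0.2,-0.04,0.95,0,0,-0.2,-0.03,0.95,0,0,-0.2,-0.02,0.7,0,0,-0.2]'

```text
time_s: 30.25
tcp_pos: [0.4916, 0.304, 0.3883]
eef_rot: [180.0, 0.1, 3.7]
contact_force: [-0.1, -0.2, -0.3]
gripper_width: 0.0527
```

Emit:
carry_out --commands '[0,0,0,0,-0.2,0,0,-0.3,0,-0.2,0,0,-0.5,0,-0.2,0,0,-0.5,0,-0.2,0,0,-0.4,0,-0.2,0,0,0,0,-0.2,0,0,0,0,-0.2]'

```text
time_s: 30.95
tcp_pos: [0.4923, 0.3009, 0.3214]
eef_rot: [180.0, 0.0, 3.6]
contact_force: [-0.6, 1.0, 0.7]
gripper_width: 0.0526
```

```bash
python3 - <<'E'
from m import *
s=cap("scene"); save(s,"s9.png",(280,80,440,230),3.8)
E
```

```text
(no output)
```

View pics/s9.png

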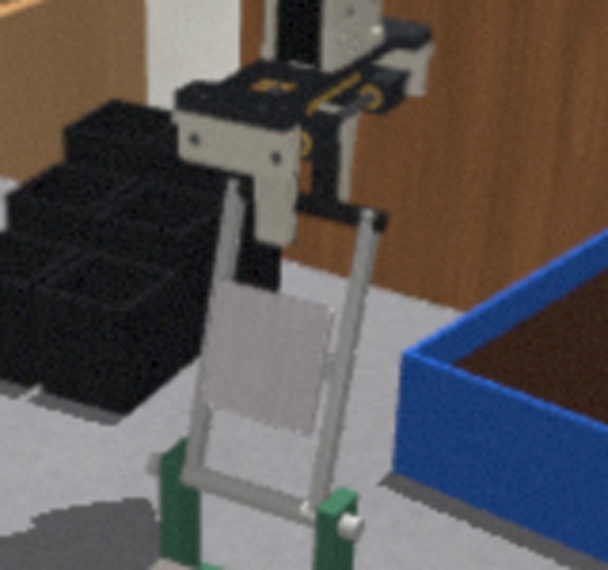

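The bar is between the fingers. Gripping it.

Emit:
carry_out --commands '[0,0,-0.1,0,-0.2,0,0,0,0,1,0,0,0,0,1,0,0,0,0,1,0,0,0,0,1,0,0,0,0,1,0,0,0,0,1]' --grip_force 35

```text
time_s: 31.7
tcp_pos: [0.4922, 0.3024, 0.3174]
eef_rot: [-179.9, -0.0, 3.7]
contact_force: [-0.6, 2.5, -0.4]
gripper_width: 0.0125
```

```bash
python3 - <<'E'
import numpy as np
a=np.radians(3.7); n=21
th=np.linspace(0,1.86,n)-.28
y=.1-.2*np.sin(th); z=.12+.2*np.cos(th)
W=np.c_[-np.sin(a)*y,np.cos(a)*y,z]
print((np.diff(W,axis=0)/.04).round(2).tolist()); print((W[-1]-W[0]).round(4))
E
```

```text
[[0.03, -0.45, 0.11], [0.03, -0.46, 0.07], [0.03, -0.46, 0.02], [0.03, -0.46, -0.02], [0.03, -0.46, -0.06], [0.03, -0.45, -0.11], [0.03, -0.44, -0.15], [0.03, -0.42, -0.19], [0.03, -0.4, -0.23], [0.02, -0.38, -0.26], [0.02, -0.36, -0.3], [0.02, -0.33, -0.33], [0.02, -0.29, -0.36], [0.02, -0.26, -0.38], [0.01, -0.22, -0.41], [0.01, -0.18, -0.43], [0.01, -0.14, -0.44], [0.01, -0.1, -0.45], [0.0, -0.06, -0.46], [0.0, -0.02, -0.46]]
[ 0.0165 -0.2547 -0.1941]
```

Emit:
carry_out --commands '[0.03,-0.45,0.11,0,1,0.03,-0.46,0.07,0,1,0.03,-0.46,0.02,0,1,0.03,-0.46,-0.02,0,1,0.03,-0.46,-0.06,0,1,0.03,-0.45,-0.11,0,1,0.03,-0.44,-0.15,0,1]'

```text
time_s: 32.4
tcp_pos: [0.5005, 0.1758, 0.3129]
eef_rot: [-179.8, -0.1, 3.7]
contact_force: [-3.9, 5.3, 5.4]
gripper_width: 0.0131
```

Emit:
carry_out --commands '[0.03,-0.42,-0.19,0,1,0.03,-0.4,-0.23,0,1,0.02,-0.38,-0.26,0,1,0.02,-0.36,-0.3,0,1,0.02,-0.33,-0.33,0,1,0.02,-0.29,-0.36,0,1,0,0,0,0,1]'

```text
time_s: 33.1
tcp_pos: [0.5062, 0.0876, 0.2447]
eef_rot: [-179.9, -0.0, 3.6]
contact_force: [-3.6, 7.3, 5.0]
gripper_width: 0.013
```

Emit:
carry_out --commands '[0.02,-0.26,-0.38,0,1,0.01,-0.22,-0.41,0,1,0.01,-0.18,-0.43,0,1,0.01,-0.14,-0.44,0,1,0.01,-0.1,-0.45,0,1,0,-0.06,-0.4,0,1,0,0,0,0,1,0,0,0,0,1]'

```text
time_s: 33.9
tcp_pos: [0.5088, 0.0493, 0.1456]
eef_rot: [180.0, -0.0, 3.7]
contact_force: [-4.1, 0.9, 10.6]
gripper_width: 0.0132
```

Emit:
carry_out --commands '[0,-0.03,-0.25,0,1,0,0,-0.2,0,1,0,0,0,0,1]'

```text
time_s: 34.2
tcp_pos: [0.5089, 0.048, 0.1274]
eef_rot: [180.0, -0.0, 3.7]
contact_force: [-4.6, 0.8, 12.0]
gripper_width: 0.013
```

Emit:
carry_out --commands '[0,0,-0.08,0,1,0,0,-0.05,0,1,0,0,0,0,1]'

```text
time_s: 34.5
tcp_pos: [0.5089, 0.0479, 0.1227]
eef_rot: [180.0, -0.0, 3.7]
contact_force: [-4.0, -1.5, 12.2]
gripper_width: 0.0129
```

Emit:
carry_out --commands '[0,0,-0.05,0,1,0,0,-0.05,0,1,0,0,0,0,1]'

```text
time_s: 34.8
tcp_pos: [0.509, 0.0479, 0.1202]
eef_rot: [179.9, -0.1, 3.7]
contact_force: [-9.6, 0.6, 25.0]
gripper_width: 0.013
```

Emit:
carry_out --commands '[0,0,0,0,1,0,0,0,0,1,0,0,0,0,1,0,0,0,0,1,0,0,0,0,1]'

```text
time_s: 35.3
tcp_pos: [0.509, 0.0479, 0.1202]
eef_rot: [180.0, -0.1, 3.8]
contact_force: [-9.9, 0.1, 25.3]
gripper_width: 0.0128
```

```bash
python3 - <<'E'
from m import *
s=cap("scene"); print(telemetry.get_state()); save(s,"s10.png",(240,160,420,310),3.8)
E
```

```text
{'time_s': 35.35, 'joints': array([ 27.4630274 ,  12.36780597, -29.66907878,   0.10065521,
       -47.91146112,  66.21618882]), 'qd': array([ 0.04017879,  0.09747184,  0.07236511,  0.04285085, -0.05855556,
       -0.06877609]), 'joint_torque': array([ -0.49206767, -29.62790251,  20.45797527,   4.28333938,
         3.24305668,   0.03999728]), 'tcp_pos': array([0.50900659, 0.04787265, 0.12021757]), 'eef_rot': array([ 1.79952405e+02, -7.73759741e-02,  3.74668169e+00]), 'contact_force': array([-10.55843775,  -0.52276621,  26.03532802]), 'moment': array([-0.09517056,  3.68366836, -0.02711162]), 'gripper_width': 0.012722678636365406}
```

View pics/s10.png

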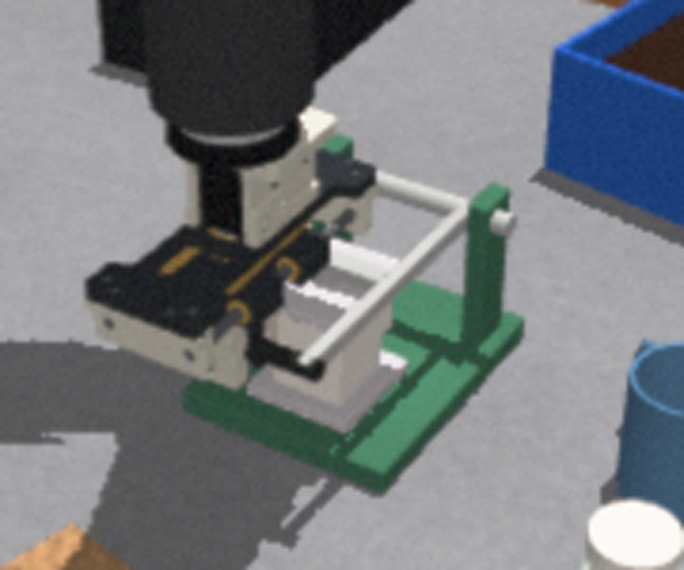

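The arm is level, with the plate flat on the lid and about 25 N on the handle, so roughly 13 N above the spring. Easing it back up along the same arc.

Emit:
carry_out --commands '[0,0,0.1,0,1,0,0.02,0.2,0,1,0,0.02,0.24,0,1,0,0.06,0.46,0,1,-0.01,0.1,0.45,0,1,-0.01,0.14,0.44,0,1,-0.01,0.18,0.43,0,1]'

```text
time_s: 36.05
tcp_pos: [0.5075, 0.071, 0.2113]
eef_rot: [-179.8, -0.1, 3.7]
contact_force: [-2.6, 18.7, -4.7]
gripper_width: 0.0131
```

Emit:
carry_out --commands '[-0.01,0.22,0.41,0,1,-0.02,0.26,0.38,0,1,-0.02,0.29,0.36,0,1,-0.02,0.33,0.33,0,1,-0.02,0.36,0.3,0,1,-0.02,0.38,0.26,0,1,-0.03,0.4,0.23,0,1,-0.03,0.42,0.19,0,1]'

```text
time_s: 36.85
tcp_pos: [0.5004, 0.1787, 0.3061]
eef_rot: [-179.8, 0.1, 3.7]
contact_force: [11.1, 10.4, -23.5]
gripper_width: 0.0129
```

Emit:
carry_out --commands '[-0.03,0.44,0.15,0,1,-0.03,0.45,0.11,0,1,-0.03,0.46,0.06,0,1,-0.03,0.46,0.02,0,1,0,0,0,0,1]'

```text
time_s: 37.35
tcp_pos: [0.4958, 0.2499, 0.3206]
eef_rot: [180.0, 0.1, 3.8]
contact_force: [6.2, 3.5, -9.8]
gripper_width: 0.013
```

Emit:
carry_out --commands '[-0.03,0.35,-0.06,0,1,-0.03,0.35,-0.1,0,1,-0.02,0.3,-0.1,0,1,-0.01,0.2,-0.07,0,1,0,0.1,-0.02,0,1,0,0,0,0,1,0,0,0,0,1]'

```text
time_s: 38.05
tcp_pos: [0.4927, 0.302, 0.3111]
eef_rot: [-179.8, -0.2, 3.8]
contact_force: [-2.5, 4.6, 11.9]
gripper_width: 0.0126
```

Emit:
carry_out --commands '[0,0.04,0.06,0,1,0,0.04,0,0,1,0,0,0,0,1]'

```text
time_s: 38.35
tcp_pos: [0.4925, 0.3027, 0.3109]
eef_rot: [180.0, -0.0, 3.7]
contact_force: [3.6, -0.1, 1.2]
gripper_width: 0.0131
```

The arm is against its stop (y 0.3027 against 0.3024 at the grasp). Releasing and going up.

Emit:
carry_out --commands '[0,0.03,0,0,1,0,0,0,0,-0.2,0,0,0,0,-0.2,0,0,0,0,-0.2,0,0,0,0,-0.2,0,0,0.5,0,-0.2,0,0,0.8,0,-0.2,0,0,0.8,0,-0.2]'

```text
time_s: 39.15
tcp_pos: [0.4918, 0.3037, 0.3952]
eef_rot: [180.0, 0.1, 3.7]
contact_force: [-0.1, 0.8, 0.6]
gripper_width: 0.0526
```

Emit:
carry_out --commands '[0,-0.5,0,0,-0.2,0,-0.9,0,0,-0.2,0,-0.9,0,0,-0.2,0,-0.9,0,0,-0.2,0,-0.9,0,0,-1,0,-0.9,0,0,-1,0,-0.9,0,0,-1,0,-0.9,0,0,-1]'

```text
time_s: 39.95
tcp_pos: [0.4916, 0.0304, 0.3944]
eef_rot: [-180.0, -0.0, 3.7]
contact_force: [0.3, 0.4, 0.1]
gripper_width: 0.079
```

Emit:
carry_out --commands '[0,0,0,-1,-1,0,0,0,-1,-1,0,0,0,-1,-1,0,0,0,-1,-1,0,0,0,-1,-1,0,0,0,-1,-1,0,0,0,-1,-1,0,0,0,-1,-1]'

```text
time_s: 40.75
tcp_pos: [0.4918, 0.0318, 0.3942]
eef_rot: [180.0, 0.0, -28.5]
contact_force: [0.1, 0.5, 0.1]
gripper_width: 0.0879
```

Emit:
carry_out --commands '[0,0,0,-1,-1,0,0,0,-1,-1,0,0,0,-1,-1,0,0,0,-1,-1,0,0,0,-1,-1,0,0,0,-1,-1,0,0,0,-1,-1,0,0,0,-1,-1]'

```text
time_s: 41.55
tcp_pos: [0.4918, 0.0318, 0.3942]
eef_rot: [180.0, 0.0, -60.5]
contact_force: [0.5, -0.8, 0.2]
gripper_width: 0.0876
```

Emit:
carry_out --commands '[0,0,0,-1,-1,0,0,0,-1,-1,0,0,0,-1,-1,0,0,0,-1,-1,0,0,0,-1,-1,0,0,0,-1,-1,0,0,0,-0.5,-1,0,0,0,0,-1]'

```text
time_s: 42.35
tcp_pos: [0.4919, 0.0318, 0.3943]
eef_rot: [180.0, 0.0, -86.3]
contact_force: [-0.5, 0.3, 0.9]
gripper_width: 0.0879
```

```bash
python3 - <<'E'
from m import *
o=np.load("scene.npy",allow_pickle=True).item(); s=cap("scene"); print(telemetry.get_state()["tcp_pos"])
a=cv2.cvtColor(s["frame"],4)
print("diff arm region", np.abs(o["frame"][100:230,330:390].astype(int)-s["frame"][100:230,330:390]).mean())
A=cv2.resize(a[100:290,270:420],(600,600*190//150//1),interpolation=cv2.INTER_CUBIC); A=cv2.resize(A,(474,600)); cv2.imwrite("pics/s11.png",A)
for fr,n in((o,"before"),(s,"now")):
    f=fr["frame"].astype(int); ce,A,cn=blob(fr,(f.min(2)>215),(326,236.5),60); print(n,ce,A,on(fr,ce,.1),rect(fr,cn,.1))
E
```

```text
[0.49192397 0.03180083 0.39433693]
diff arm region 3.851025641025641
before [325.90598291 236.05982906] 351 [0.50343922 0.14483963 0.1       ] (0.5029, 0.1449, array([60.8, 61.2]), 4.8)
now [325.87714286 236.02      ] 350 [0.50328111 0.14493578 0.1       ] (0.5027, 0.1454, array([61.1, 60.6]), 3.8)
```

View pics/s11.png

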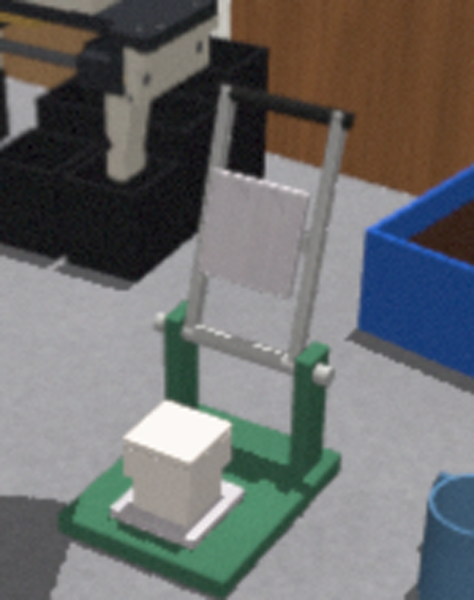

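The press arm is up at rest, and the tub and lid haven't shifted. Picking up the closed tub.

Emit:
carry_out --commands '[0.1,0.7,0,0,-1,0.1,0.9,-0.3,0,-1,0.06,0.9,-0.6,0,-1,0,0.35,-0.9,0,-1,0,0,-1,0,-1,0,0,-1,0,-1,0,0,-1,0,-1,0,0,-1,0,-1]'

```text
time_s: 43.2
tcp_pos: [0.5023, 0.1458, 0.1612]
eef_rot: [-180.0, 0.0, -86.2]
contact_force: [0.5, 0.2, -0.8]
gripper_width: 0.0878
```

Emit:
carry_out --commands '[0,0,-0.5,0,-1,0,0,-0.4,0,-1,0,0,0,0,-1,0,0,0,0,-1]'

```text
time_s: 43.6
tcp_pos: [0.5027, 0.1459, 0.1268]
eef_rot: [180.0, -0.0, -86.3]
contact_force: [0.5, 0.7, 0.1]
gripper_width: 0.0879
```

Emit:
carry_out --commands '[0,0,-0.5,0,-1,0,0,-0.45,0,-1,0,0,-0.08,0,-1,0,0,0,0,0.4,0,0,0,0,0.4,0,0,0,0,0.4,0,0,0,0,0.4,0,0,0,0,0.4]' --grip_force 18

```text
time_s: 44.4
tcp_pos: [0.5029, 0.1461, 0.0862]
eef_rot: [-179.9, 0.0, -86.3]
contact_force: [-2.0, -0.4, 7.4]
gripper_width: 0.0619
```

Emit:
carry_out --commands '[0,0,0.2,0,0.4,0,0,0.4,0,0.4,0,0,0.6,0,0.4,0,0,0.7,0,0.4,0,0,0.7,0.3,0.4,0,0,0.4,0.3,0.4,0,-0.3,0,0.3,0.4,0,-0.5,0,0.25,0.4]'

```text
time_s: 45.2
tcp_pos: [0.5027, 0.1143, 0.2064]
eef_rot: [-179.9, 0.1, -81.6]
contact_force: [-0.9, -0.1, -2.6]
gripper_width: 0.0615
```

```bash
python3 - <<'E'
from m import *
t=np.load("top.npy",allow_pickle=True).item()
a=np.radians(8.2)
# tray local y axis: from free half to packed
for O,l in(((.4859,-.3466),-.038),((.4790,-.2996),-.086)): print(np.array(O)+l*np.array([-np.sin(a),np.cos(a)]))
print(telemetry.get_state()["tcp_pos"],telemetry.get_state()["gripper_width"],telemetry.get_state()["eef_rot"])
E
```

```text
[ 0.4913199 -0.3842115]
[ 0.49126609 -0.38472076]
[0.50274078 0.11431664 0.20644533] 0.06151630250425807 [-1.79915606e+02  5.08113225e-02 -8.15983886e+01]
```

Emit:
carry_out --commands '[0,-0.7,0,0,0.4,-0.02,-0.8,0,0,0.4,-0.02,-0.8,0,0,0.4,-0.02,-0.8,0,0,0.4,-0.02,-0.8,0,0,0.4,-0.02,-0.8,0,0,0.4,-0.02,-0.8,0,0,0.4,-0.02,-0.8,0,0,0.4]'

```text
time_s: 46.0
tcp_pos: [0.4965, -0.1394, 0.2058]
eef_rot: [-180.0, 0.0, -81.7]
contact_force: [0.8, -0.4, -0.7]
gripper_width: 0.0618
```

Emit:
carry_out --commands '[-0.02,-0.8,0,0,0.4,-0.02,-0.8,0,0,0.4,-0.02,-0.8,0,0,0.4,-0.02,-0.8,0,0,0.4,-0.02,-0.8,0,0,0.4,-0.02,-0.8,0,0,0.4,-0.02,-0.6,0,0,0.4,0,-0.3,0,0,0.4]'

```text
time_s: 46.8
tcp_pos: [0.4908, -0.3679, 0.2052]
eef_rot: [180.0, 0.0, -81.8]
contact_force: [-0.4, 0.0, -1.7]
gripper_width: 0.062
```

Emit:
carry_out --commands '[0,0,0,0,0.4,0,0,0,0,0.4]'

```text
time_s: 47.0
tcp_pos: [0.4911, -0.3657, 0.2052]
eef_rot: [180.0, 0.0, -81.7]
contact_force: [-1.2, -0.1, -1.1]
gripper_width: 0.0621
```

Emit:
carry_out --commands '[0,-0.47,0,0,0.4,0,0,-0.5,0,0.4,0,0,-0.8,0,0.4,0,0,-0.8,0,0.4,0,0,-0.8,0,0.4,0,0,-0.5,0,0.4,0,0,0,0,0.4,0,0,0,0,0.4]'

```text
time_s: 47.8
tcp_pos: [0.4919, -0.3843, 0.07]
eef_rot: [180.0, -0.0, -81.6]
contact_force: [0.9, -1.4, -0.5]
gripper_width: 0.062
```

Emit:
carry_out --commands '[0,0,-0.08,0,0.4,0,0,0,0,0.4,0,0,0,0,0.4]'

```text
time_s: 48.1
tcp_pos: [0.4918, -0.385, 0.0672]
eef_rot: [-179.9, -0.0, -81.7]
contact_force: [-0.2, -0.1, -1.5]
gripper_width: 0.0615
```

Emit:
carry_out --commands '[0,0,-0.08,0,0.4,0,0,-0.05,0,0.4,0,0,0,0,0.4]'

```text
time_s: 48.4
tcp_pos: [0.4914, -0.3851, 0.0612]
eef_rot: [-180.0, -0.0, -81.7]
contact_force: [-1.3, 0.4, 2.5]
gripper_width: 0.062
```

Emit:
carry_out --commands '[0,0,-0.025,0,0.4,0,0,0,0,0.4,0,0,0,0,0.4]'

```text
time_s: 48.7
tcp_pos: [0.4914, -0.3851, 0.0611]
eef_rot: [-180.0, -0.0, -81.7]
contact_force: [-2.8, 2.3, 10.5]
gripper_width: 0.0621
```

It's standing on the tray floor. Release and back away.

Emit:
carry_out --commands '[0,0,0,0,-1,0,0,0,0,-1,0,0,0,0,-1,0,0,0,0,-1,0,0,0.4,0,-1,0,0,0.8,0,-1,0,0,1,0,-1,0,0,1,0,-1]'

```text
time_s: 49.5
tcp_pos: [0.491, -0.3848, 0.1888]
eef_rot: [179.9, 0.0, -81.7]
contact_force: [1.1, -0.7, 0.4]
gripper_width: 0.0876
```

Emit:
carry_out --commands '[0,0,1,0,-1,-0.5,-0.5,0.5,0,-1,-0.7,-0.7,0,0,-1,-0.7,-0.7,0,0,-1,-0.7,-0.7,0,0,-1,-0.7,-0.7,0,0,-1,-0.3,-0.7,0,0,-1,0,0,0,0,-1]'

```text
time_s: 50.3
tcp_pos: [0.3452, -0.5475, 0.2474]
eef_rot: [180.0, 0.0, -81.9]
contact_force: [0.6, 0.3, -0.9]
gripper_width: 0.0876
```

```bash
python3 - <<'E'
from m import *
s=cap("scene"); t=cap("top"); print(telemetry.get_state()["tcp_pos"])
a=cv2.resize(cv2.cvtColor(s["frame"],4)[100:440,110:450],(600,600))
cv2.imwrite("pics/s12.png",a)
f=s["frame"].astype(int); P=px(s,(.4913,-.3845,.075)); print(P)
ce,A,cn=blob(s,(f.min(2)>205),P,60); print(ce,A,on(s,ce,.075),rect(s,cn,.075))
E
```

```text
[ 0.34668679 -0.54536842  0.24736618]
[150.24279369 381.64391163]
[150.10834236 382.63813651] 923 [ 0.492917   -0.38604881  0.075     ] (0.4926, -0.3855, array([61.2, 61.5]), 9.0)
```

View pics/s12.png

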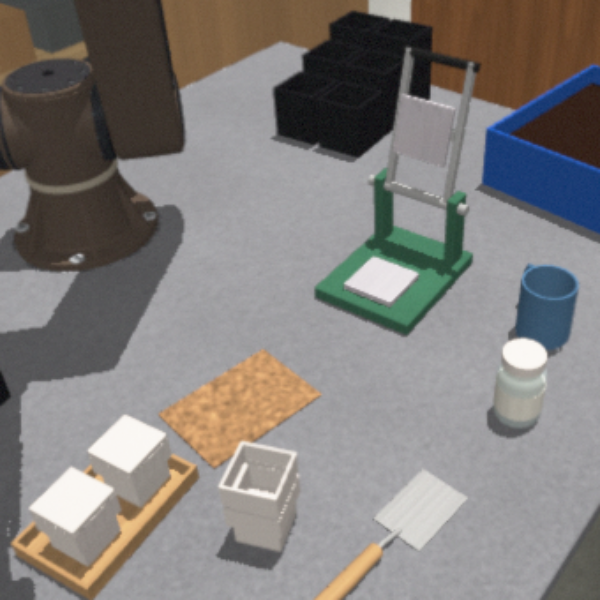

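The closed tub stands in the free half of the tray at (0.4926, -0.3855); the target was (0.4913, -0.3845). The press arm is up, the two-tub stack is upright, and the mug, jar and trowel look untouched.

```bash
python3 -c "
from plant import r
print(r.close_job())"
```

```text
the job is handed in; nothing more can be done
None
```

I finished every step and handed the job in at about 50 s of the 210 s. The hand-in gives no verdict.

**What I did:** I put the top tub on the press bed and dropped in the three chestnuts that were there. I then fitted the lid and pulled the arm down until the handle read about 25 N, roughly 13 N above the spring. I eased the arm back up at about 1 rad/s and set the closed tub in the free half of the tray.

**Last checks:**
- **Tub:** its lid top measures within about 2 mm of the target, and it looks upright with the lid flush.
- **Chestnuts:** the board is empty and nothing is lying loose. I saw only one chestnut in the tub before the lid went on, so the other two are inferred.
- **Press arm:** it looks up at rest, with no visible change from before the pull.
- **Other things:** the two remaining tubs are still nested and upright. The mug, jar and trowel look unmoved, but I checked them only by eye.

**What disagreed:**
- **Slip on the handle:** the bar slipped about 5 mm in the grip during the press. That left an upward pull of up to about 23 N on the way back, until I corrected the height near the top.
- **Arm return speed:** I set it from the commanded path; the joint speed itself was not read.
- **Camera offset:** the scene camera read the tub's y position on the bed about 2 mm lower than the robot did, which is within calibration.

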